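Kit the copper roof-finial parts

TASK

Gather the four copper parts for the roof finial into the wooden caddy, each standing upright and flat on the floor of its own bin: the collar (short tube) in the blue bin, the pointed spire cap in the red, the hexagonal hub in the yellow and the U-bracket in the white. Only copper goes on this roof: leave the grey steel collar and the brass hub standing where they are.

Things in the scene. Friction and masses are not known exactly. Their poses are not given: they have to be found in the camera images.
- collar_center (a point): Copper collar: a short upright copper tube, 40 mm outside diameter, 29 mm bore, 50 mm tall, about 200 g, standing loose on the bench. Goes in the blue bin. Frame at its centre, 25 mm above its underside, z up.
- cap_center (a point): Copper spire cap: an upright copper cylinder 40 mm in diameter and 42 mm tall, with a cone on top up to 66 mm total height, about 160 g, standing loose on the bench. Goes in the red bin. Frame at its centre, 33 mm above its underside, z up; the straight side to grip reaches from 33 mm below this point to 9 mm above it.
- hub_center (a point): Copper hub: an upright hexagonal copper block, 40 mm across flats, 46 mm across corners, 50 mm tall, a dark hole in its top, about 350 g, standing loose on the bench. Goes in the yellow bin. Frame at its centre, 25 mm above its underside, z up. One pair of flats faces +y and -y of the frame, the others are at 60 degree steps.
- bracket_center (a point): Copper U-bracket: bent plate, 50 mm long (x), 40 mm wide over its outsides (y), 50 mm tall, open upward; upright 4 mm walls at +y and -y, 4 mm floor; about 180 g, loose on the bench. Goes in the white bin. Grip it across the outsides of both walls, along its y. Frame at its centre, 25 mm above its underside, z up.
- steel_collar_center (a point): Bare grey metal (steel-looking) collar, same shape and size as the copper collar (40 mm diameter, 50 mm tall), standing loose among the copper parts. Does not belong: leave it where it is. Frame at its centre, 25 mm above its underside, z up.
- brass_hub_center (a point): Yellow brass hexagonal hub, same shape and size as the copper hub (40 mm across flats, 50 mm tall), standing loose among the copper parts. Does not belong: leave it where it is. Frame at its centre, 25 mm above its underside, z up.
- bin_blue: Blue plastic bin, square, 82 mm outside, 74 mm inside, 12 mm high, 4 mm walls and floor. One of four alike but for colour, fixed 2 by 2, 100 mm between centres, in a fixed 210 mm square wooden caddy (rim 14 mm above the table). Origin at the centre of its underside, 4 mm above the table; x, y along its sides, z up. Inner floor 8 mm above the table. Grip parts in their upper half to keep the fingertips above the rim.
- bin_red: Red plastic bin, square, 82 mm outside, 74 mm inside, 12 mm high, 4 mm walls and floor. One of four alike but for colour, fixed 2 by 2, 100 mm between centres, in a fixed 210 mm square wooden caddy (rim 14 mm above the table). Origin at the centre of its underside, 4 mm above the table; x, y along its sides, z up. Inner floor 8 mm above the table. 
- bin_yellow: Yellow plastic bin, square, 82 mm outside, 74 mm inside, 12 mm high, 4 mm walls and floor. One of four alike but for colour, fixed 2 by 2, 100 mm between centres, in a fixed 210 mm square wooden caddy (rim 14 mm above the table). Origin at the centre of its underside, 4 mm above the table; x, y along its sides, z up. Inner floor 8 mm above the table. 
- bin_white: White plastic bin, square, 82 mm outside, 74 mm inside, 12 mm high, 4 mm walls and floor. One of four alike but for colour, fixed 2 by 2, 100 mm between centres, in a fixed 210 mm square wooden caddy (rim 14 mm above the table). Origin at the centre of its underside, 4 mm above the table; x, y along its sides, z up. Inner floor 8 mm above the table. 
Not all that is in view belongs to the job. Leave any purple or turquoise look-alike of the part that bears brass_hub_center alone. Leave any green look-alike of the part that bears steel_collar_center alone.

How it is judged:
By the outcome, as a careful person would: the job done as asked, in the order asked, and still so for the second after the job is handed in, with the robot touching nothing.
It also fails if it takes over 106 s, if anything falls off the work surface, if the arm or the gripper's body presses on something with over 40 N, if the wrist force passes 120 N, or if a joint passes its speed limit or range.

ROBOT

A 7-joint arm with a two-finger parallel gripper is mounted at the origin on the work surface. World frame = base frame: x ahead of the robot, y to its left, z up, the work surface at z = 0. Lengths are in m, angles in degrees, forces in N, time in s.
With the tool pointing down it reaches from about 0.35 to 0.9 m from the base axis. Payload 19.9 kg.
Tool frame: the origin (TCP) lies at the centre of the arm's flange, where the gripper is bolted on; the fingertips stand 173 mm ahead of it and the grasp point (between the pads) lies 155 mm ahead of it (bot.finger_overhang is the distance from the TCP to the fingertips, in m); z points along the fingers, y is the line along which they close (so a half turn about z gives the same grasp; the last joint's range is limited). The gripper opens to 85 mm and grips with 20 to 120 N. Pads are 22 mm wide; open, the fingers measure 114 mm over their backs; the gripper's body (76 mm by 85 mm) begins 54 mm behind the grasp point. The pads swing forward as they close: fully open they stand 13 mm farther back than shut.
Start: joints at [69.357, 23.915, -0.59, 92.452, 0.269, 63.638, -3.037], TCP at [0.196, -0.594, 0.405] pointing down, gripper open.
Joint ranges: [-161.28, 161.28], [-22.2, 115.67], [-73.04, 71.86], [3.21, 147.25], [-68.34, 248.33], [10.77, 114.83], [-161.83, 161.83]. Speed limits (degrees/s): [108.29, 108.29, 136.94, 136.94, 172.46, 172.46, 172.46].

INTERFACE

Orientations are given as a 3x3 rotation matrix whose columns are the frame's x, y, z axes.
In Python, from rig import bot gives the robot as it stands.
- The arm moves only by the tool jog_arm, never from a script. Its argument "deltas" is a list of rows, each an object of numbers: "x", "y", "z": the shift along the tool's x, y, z in cm; "rx", "ry", "rz": the turn, a rotation vector about the tool's x, y, z in rad; "gripper": the finger opening in cm, from 0 to 8.54. A call has 1 to 10 rows; each row shifts and turns the commanded pose from where the row before left it, along the tool's axes as they then stand; what a row does not reach is not made up. A row lasts 1/8 s, in which the tool goes at most 62.5 mm and 10.7 degrees, less where a joint would pass 70% of its speed; a pose out of reach is approached as far as the arm can. A call is refused whole if a number of a shift passes 6.25 or a number of a turn 0.188, either way. A call with a gripper value outside its range is refused whole. The fingers move at their own pace and stop on an object; "squeeze" is the grip in N (left out, the last holds). Time passes only in rows, so rows that do not move let the fingers close. It gives the time, the measured TCP pose, the force, the opening and the grip force at its end, in the units of the state.
- bot.read_state(): the state, without advancing time (a new reading comes with each control period).
- bot.camera(name): name is "scene" or "top"; returns the picture (420x560x3 uint8, red, green, blue); there is no depth.
- bot.camera_model(name): a dict with "fx", "fy", "cx", "cy" (pixels), "D" ([k1, k2, p1, p2, k3] as OpenCV has them; the pictures are not rectified), "rvec" (rotation vector, rad) and "tvec" (3), from world to camera coordinates, as OpenCV has them. Camera axes: x right, y down, z forward; pixel columns grow to the right and rows downward; lengths in m; the calibration is good to about 2 mm. A picture is of the moment at which its call begins. camera_model takes no time and is no camera call.
- bot.finish_job(): hands the job in; it is judged then, once.
Trained networks look in the newest picture that a camera, given by its name, has taken for a name from the list of things; names that differ only in an ending like _2 or _b are one class to them, and where a whole thing is asked for, a point or a joint stands for the part that bears it (a point fixed in the world has none). Each returns a list of dicts, best first, with "conf" (0 to 1); they miss things now and then, are a little off and sometimes report something else, mostly with a low value. They report only what shows in the picture. A call takes as long as a camera call. They do not tell look-alikes from the thing itself.
- bot.masks_of(thing, camera): "mask" (420x560 bool, what is visible of it) and "at" ([column, row] in pixels, amid what is visible of it).
The state is a dict: "time": time; "joint_pos": joint angles; "joint_velocities": joint speeds; "tau": joint torques, N m; "tool_pos": TCP position; "tool_rot": TCP orientation; "ft_force": force on the tool from outside, world axes, zero at the start; "torque": the same for the moment, N m; "grip_width": finger opening in m; "finger_force": force on a finger pad.
Only numpy, scipy, OpenCV 4.12 (cv2) and the standard library are available. Lean on these libraries where they do the work, as an engineer would, in place of code of your own. Each camera call takes 0.05 s, during which the arm holds its last target. There are 200 camera calls.

## Working session

There is one attempt and no reset: what is moved stays moved. The work goes in short steps, Python scripts to look and compute and a tool call to move; the robot and the scene stay as the last step left them, time stands still between calls to the robot, and variables do not carry over. Pictures are saved under pics/ and viewed, at most 14 in all, crops included, and the job is handed in when it is done.

Besides the shell and the picture viewer there is one more tool, called after "Call:" by a JSON object that holds its "name" and its "arguments", one argument or row to a line. jog_arm: Moves the arm, as the interface text tells. Its arguments: {"type":"object","properties":{"deltas":{"type":"array"},"squeeze":{"type":"number"}},"required":["deltas"]}

```bash
mkdir -p pics
cat > h.py <<'E'
import numpy as np, cv2
from rig import bot
def snap(cam,fn=None):
    im=np.array(bot.camera(cam))
    if fn: cv2.imwrite('pics/'+fn,im[:,:,::-1])
    return im
def ray(cam,px):
    m=bot.camera_model(cam)
    K=np.array([[m['fx'],0,m['cx']],[0,m['fy'],m['cy']],[0,0,1.]])
    u=cv2.undistortPoints(np.array([[px]],float),K,np.array(m['D'],float))[0,0]
    R=cv2.Rodrigues(np.array(m['rvec'],float))[0];t=np.array(m['tvec'],float).ravel()
    return -R.T@t, R.T@np.array([u[0],u[1],1.])
def at_z(cam,px,z):
    o,d=ray(cam,px); return o+d*(z-o[2])/d[2]
def proj(cam,P):
    m=bot.camera_model(cam)
    K=np.array([[m['fx'],0,m['cx']],[0,m['fy'],m['cy']],[0,0,1.]])
    return cv2.projectPoints(np.array(P,float).reshape(-1,3),np.array(m['rvec'],float),np.array(m['tvec'],float),K,np.array(m['D'],float))[0][:,0]
E
python3 - <<'E'
from h import *
t=snap('top','t0.png'); s=snap('scene','s0.png')
for c in('top','scene'): print(c,ray(c,[280,210]))
for n in ['collar_center','cap_center','hub_center','bracket_center','steel_collar_center','brass_hub_center','bin_blue','bin_red','bin_yellow','bin_white']:
    for c,im in(('top',t),('scene',s)):
        for d in bot.masks_of(n,c)[:4]:
            print(n,c,round(d['conf'],2),np.round(d['at']),'z.05',np.round(at_z(c,d['at'],.05)[:2],3),'z0',np.round(at_z(c,d['at'],.0)[:2],3),d['mask'].sum(),im[d['mask']].mean(0).round())
print(bot.read_state()['tool_rot'])
E
```

```text
top (array([0.38710291, 0.01994982, 1.12350094]), array([ 0.12519368,  0.01806938, -0.99198425]))
scene (array([1.39360541, 0.36492181, 0.64076452]), array([-0.79384519, -0.29933153, -0.529369  ]))
collar_center top 0.53 [271. 221.] z.05 [0.497 0.061] z0 [0.502 0.063] 129 [183. 143.  96.]
cap_center top 0.57 [157. 220.] z.05 [0.497 0.328] z0 [0.502 0.342] 281 [146.  94.  61.]
cap_center scene 0.62 [414. 241.] z.05 [0.536 0.329] z0 [0.464 0.326] 477 [176. 113.  82.]
hub_center top 0.76 [220. 179.] z.05 [0.596 0.183] z0 [0.606 0.19 ] 310 [174. 150. 104.]
hub_center scene 0.8 [342. 256.] z.05 [0.63  0.203] z0 [0.565 0.19 ] 672 [164. 124.  94.]
hub_center scene 0.24 [354. 222.] z.05 [0.506 0.199] z0 [0.431 0.185] 532 [165. 143.  91.]
bracket_center top 0.98 [168. 177.] z.05 [0.6   0.307] z0 [0.61 0.32] 471 [158. 117.  78.]
bracket_center top 0.68 [409. 180.] z.05 [ 0.594 -0.262] z0 [ 0.604 -0.276] 1146 [222.  76.  55.]
bracket_center scene 0.87 [396. 270.] z.05 [0.64  0.308] z0 [0.577 0.304] 873 [169. 117.  86.]
steel_collar_center top 0.66 [280. 148.] z.05 [0.672 0.041] z0 [0.685 0.042]
[... 1461 characters left out ...]
ed scene 0.48 [414. 242.] z.05 [0.54 0.33] z0 [0.468 0.327] 494 [174. 112.  82.]
bin_yellow top 0.65 [364. 176.] z.05 [ 0.606 -0.157] z0 [ 0.616 -0.165] 1155 [219. 222.   7.]
bin_yellow scene 0.97 [180. 231.] z.05 [ 0.652 -0.141] z0 [ 0.589 -0.184] 984 [229. 218. 120.]
bin_white top 0.63 [404. 223.] z.05 [ 0.494 -0.249] z0 [ 0.499 -0.262] 1206 [218. 221. 224.]
bin_white scene 0.69 [171. 206.] z.05 [ 0.567 -0.213] z0 [ 0.497 -0.262] 753 [220. 217. 212.]
bin_white scene 0.36 [396. 269.] z.05 [0.636 0.308] z0 [0.572 0.303] 886 [167. 116.  86.]
[[ 9.49605475e-01  3.13447667e-01 -3.75856998e-05]
 [ 3.13447669e-01 -9.49605474e-01  4.51990339e-05]
 [-2.15240546e-05 -5.47024000e-05 -9.99999998e-01]]
```

View pics/t0.png

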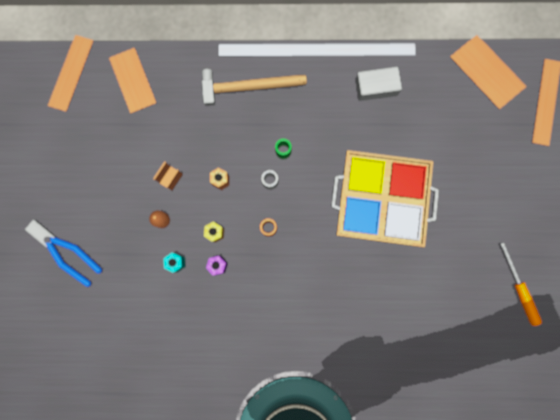

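View pics/s0.png

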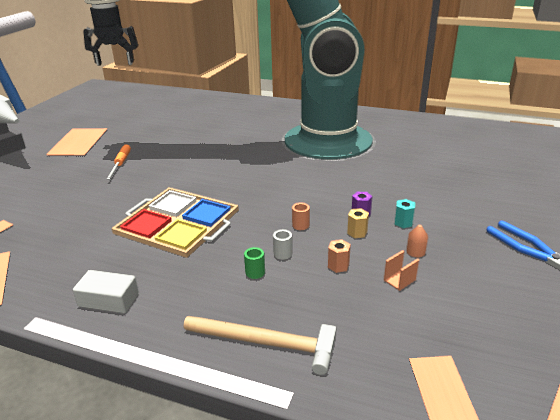

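```bash
cat >> h.py <<'E'
from scipy.optimize import minimize
def hullmask(pts,S,o):
    m=np.zeros((400,400),np.uint8); p=((np.array(pts)-o)*S).round().astype(np.int32)
    cv2.fillConvexPoly(m,cv2.convexHull(p.reshape(-1,1,2)),1); return m>0
def model(kind,x,y,yaw,z0=0):
    a=np.arange(24)*np.pi/12
    if kind=='hub': a=yaw+np.arange(6)*np.pi/3; r=.0231
    else: r=.02
    if kind=='bracket':
        q=np.array([[.025,.02],[-.025,.02],[-.025,-.02],[.025,-.02]]); c,s=np.cos(yaw),np.sin(yaw)
        xy=q@np.array([[c,s],[-s,c]])
    else: xy=np.c_[r*np.cos(a),r*np.sin(a)]
    h=.042 if kind=='cap' else .05
    P=[np.c_[xy+[x,y],np.full(len(xy),z0+z)] for z in(0,h)]
    if kind=='cap': P.append(np.array([[x,y,z0+.066]]))
    return np.vstack(P)
def blob(im,px,R=22,S=8,sat=70):
    o=np.round(px)-R/1.0; x,y=o.astype(int)
    crop=cv2.resize(im[y:y+2*R,x:x+2*R],None,fx=S,fy=S,interpolation=cv2.INTER_CUBIC)
    hsv=cv2.cvtColor(crop,cv2.COLOR_RGB2HSV)
    m=((hsv[...,1]>sat)&(hsv[...,2]>60)).astype(np.uint8)
    n,l,st,ce=cv2.connectedComponentsWithStats(m)
    k=1+np.argmin(np.hypot(*(ce[1:]-R*S).T)-np.sqrt(st[1:,4])) if n>1 else 0
    pts=np.argwhere(l==k)[:,::-1]
    M=np.zeros((400,400),np.uint8); cv2.fillConvexPoly(M,cv2.convexHull(pts.astype(np.int32).reshape(-1,1,2)),1)
    return crop,M>0,o-.5+.5/S   # o: pixel coordinate of crop pixel 0
def fit(kind,ims,x,y,yaws,z0=0,R=22,S=8):
    obs=[]
    for c in ims:
        px=proj(c,[x,y,.025])[0]; obs.append((c,)+blob(ims[c],px,R,S))
    def cost(p):
        v=0
        for c,_,M,o in obs:
            m=hullmask(proj(c,model(kind,*p,z0)),S,o); v+=1-(m&M).sum()/max(1,(m|M).sum())
        return v
    best=None
    for yw in yaws:
        r=minimize(cost,[x,y,yw],method='Nelder-Mead',options=dict(initial_simplex=[[x,y,yw],[x+.01,y,yw],[x,y+.01,yw],[x,y,yw+.15]],xatol=2e-4,fatol=1e-4))
        if best is None or r.fun<best.fun: best=r
    vis=[]
    for c,crop,M,o in obs:
        v=crop.copy(); m=hullmask(proj(c,model(kind,*best.x,z0)),S,o)[:2*R*S,:2*R*S].astype(np.uint8)
        cv2.drawContours(v,cv2.findContours(m,0,2)[0],-1,(0,255,0),1)
        cv2.drawContours(v,cv2.findContours(M[:2*R*S,:2*R*S].astype(np.uint8),0,2)[0],-1,(255,0,255),1)
        vis.append(cv2.resize(v,(190,190)))
    return best.x,best.fun,np.vstack(vis)
E
python3 - <<'E'
from h import *
ims={c:snap(c) for c in('top','scene')}
V=[]
for k,px,ya in(('collar',(268,227),[0]),('cap',(159,219),[0]),('hub',(219,178),[0,.35,.7]),('bracket',(167,176),np.arange(6)*np.pi/6)):
    P=at_z('top',px,.04)
    x,f,v=fit(k,ims,P[0],P[1],ya); V.append(v); print(k,x.round(4),np.degrees(x[2]).round(1),round(f,3))
    for c in ims:
        q,f,_=fit(k,{c:ims[c]},x[0],x[1],[x[2]]); print('   ',c,q.round(4),round(f,3))
cv2.imwrite('pics/f0.png',np.hstack(V)[:,:,::-1])
t=ims['top']; hsv=cv2.cvtColor(t,cv2.COLOR_RGB2HSV)
B={}
for n,px in dict(blue=(361,216),red=(407,181),yellow=(366,176),white=(403,221)).items():
    d=np.abs(t.astype(int)-t[px[1],px[0]]).sum(2)<110
    n_,l,st,ce=cv2.connectedComponentsWithStats(d.astype(np.uint8),connectivity=4); k=l[px[1],px[0]]
    B[n]=at_z('top',ce[k],.01)[:2]; print(n,ce[k].round(1),st[k,4],B[n].round(4))
print('ctr',np.mean(list(B.values()),0).round(4)); ax=(B['yellow']-B['blue']+B['red']-B['white']); print(np.degrees(np.arctan2(ax[1],ax[0])),np.hypot(*ax)/2)
E
```

```text
collar [0.484  0.0693 0.0991] 5.7 0.197
    top [0.4847 0.0682 0.1151] 0.054
    scene [0.4798 0.0695 0.0795] 0.015
cap [ 0.5031  0.3324 -0.0097] -0.6 0.255
    top [0.5031 0.3312 0.0749] 0.051
    scene [0.5011 0.3326 0.082 ] 0.222
hub [0.6016 0.1889 1.0652] 61.0 0.15
    top [0.6021 0.1886 1.0871] 0.035
    scene [0.5964 0.1882 1.086 ] 0.039
bracket [0.6075 0.3146 2.597 ] 148.8 0.226
    top [0.6084 0.3142 2.6071] 0.035
    scene [0.603  0.3143 2.5623] 0.149
blue [361.9 215.3] 1131 [ 0.5158 -0.158 ]
red [407.4 180.2] 1130 [ 0.6025 -0.2696]
yellow [366.7 174.8] 1116 [ 0.6155 -0.1711]
white [404.4 219.7] 1298 [ 0.5058 -0.2597]
ctr [ 0.5599 -0.2146]
-6.677202843040698 0.09886862053253603
```

View pics/f0.png

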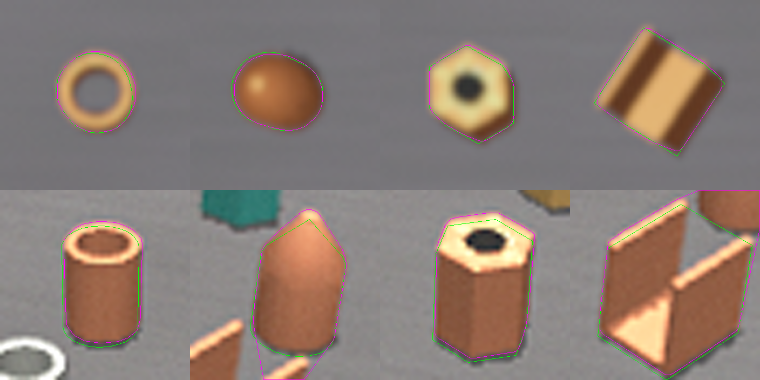

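Call:
{"name": "jog_arm", "arguments": {
  "deltas": [
    {"rz": 0.16, "z": 1, "gripper": 7},
    {"rz": 0.159, "z": 1},
    {"x": 2.4, "y": -5.5, "z": 1},
    {"x": 2.4, "y": -5.5, "z": 1},
    {"x": 2.4, "y": -5.5, "z": 1},
    {"x": 2.4, "y": -5.5, "z": 1},
    {"x": 2.4, "y": -5.5, "z": 1},
    {"x": 2.4, "y": -5.5, "z": 1},
    {"x": 2.4, "y": -5.5, "z": 1}
  ]
}}

```text
$.deltas[0]: bad value
```

Call:
{"name": "jog_arm", "arguments": {
  "deltas": [
    {"x": 0.0, "y": 0.0, "z": 1.0, "rx": 0.0, "ry": 0.0, "rz": 0.16, "gripper": 7.0},
    {"x": 0.0, "y": 0.0, "z": 1.0, "rx": 0.0, "ry": 0.0, "rz": 0.159, "gripper": 7.0}
  ]
}}

```text
time: 1.45
tool_pos: [0.1958, -0.5935, 0.3845]
tool_rot: [[1.0, -0.006, 0.0], [-0.006, -1.0, -0.0], [0.0, 0.0, -1.0]]
ft_force: [-0.2, 0.8, -0.2]
grip_width: 0.07
finger_force: 0.0
```

Call:
{"name": "jog_arm", "arguments": {
  "deltas": [
    {"x": 2.4, "y": -5.5, "z": 1.0, "rx": 0, "ry": 0, "rz": 0, "gripper": 7.0},
    {"x": 2.4, "y": -5.5, "z": 1.0, "rx": 0, "ry": 0, "rz": 0, "gripper": 7.0},
    {"x": 2.4, "y": -5.5, "z": 1.0, "rx": 0, "ry": 0, "rz": 0, "gripper": 7.0},
    {"x": 2.4, "y": -5.5, "z": 1.0, "rx": 0, "ry": 0, "rz": 0, "gripper": 7.0},
    {"x": 2.4, "y": -5.5, "z": 1.0, "rx": 0, "ry": 0, "rz": 0, "gripper": 7.0},
    {"x": 2.4, "y": -5.5, "z": 1.0, "rx": 0, "ry": 0, "rz": 0, "gripper": 7.0},
    {"x": 2.4, "y": -5.5, "z": 1.0, "rx": 0, "ry": 0, "rz": 0, "gripper": 7.0},
    {"x": 2.4, "y": -5.5, "z": 1.0, "rx": 0, "ry": 0, "rz": 0, "gripper": 7.0},
    {"x": 2.4, "y": -5.5, "z": 1.0, "rx": 0, "ry": 0, "rz": 0, "gripper": 7.0},
    {"x": 2.4, "y": -5.5, "z": 1.0, "rx": 0, "ry": 0, "rz": 0, "gripper": 7.0}
  ]
}}

```text
time: 2.7
tool_pos: [0.4366, -0.0418, 0.2847]
tool_rot: [[1.0, -0.001, 0.001], [-0.001, -1.0, -0.0], [0.001, 0.0, -1.0]]
ft_force: [1.1, -1.5, -0.3]
grip_width: 0.0701
finger_force: 0.0
```

Call:
{"name": "jog_arm", "arguments": {
  "deltas": [
    {"x": 2.3, "y": -5.5, "z": 0, "rx": 0, "ry": 0, "rz": 0, "gripper": 7.0},
    {"x": 2.3, "y": -5.6, "z": 0, "rx": 0, "ry": 0, "rz": 0, "gripper": 7.0},
    {"x": 0, "y": 0, "z": 2.0, "rx": 0, "ry": 0, "rz": 0, "gripper": 7.0},
    {"x": 0, "y": 0, "z": 0, "rx": 0, "ry": 0, "rz": 0, "gripper": 7.0}
  ]
}}

```text
time: 3.2
tool_pos: [0.4816, 0.0677, 0.2638]
tool_rot: [[1.0, 0.001, -0.002], [0.001, -1.0, -0.0], [-0.002, 0.0, -1.0]]
ft_force: [-0.2, 0.3, -0.8]
grip_width: 0.0698
finger_force: 0.0
```

Run:
```python
from h import *
t=snap('top'); s=snap('scene')
a=cv2.resize(t[130:280,130:330],None,fx=2.7,fy=2.7)[:405,:540]
c=proj('scene',[.48,.07,.1])[0].astype(int)
b=cv2.resize(s[c[1]-75:c[1]+75,c[0]-48:c[0]+48],None,fx=2.7,fy=2.7)[:405,:255]
cv2.imwrite('pics/a1.png',np.hstack([a,b])[:,:,::-1]); print(bot.read_state()['tool_pos'])
```

```text
[0.48201427 0.06690435 0.26500944]
```

View pics/a1.png

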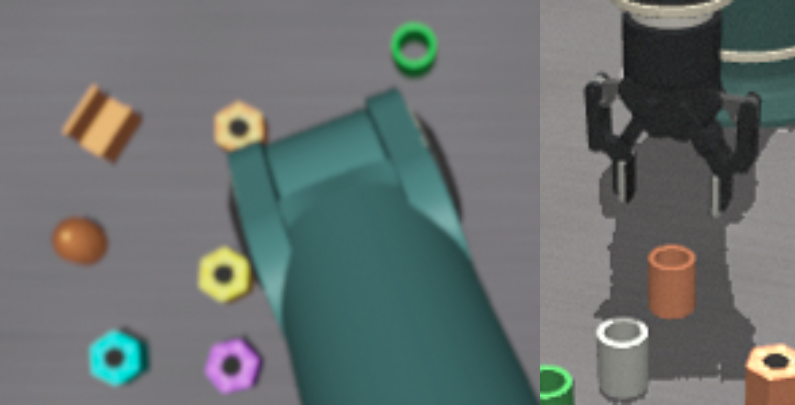

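The scene crop shows the open fingers (columns ~620 and ~715) astride the copper collar (~672, 282), with neighbours clear. I'll descend and grip.

Call:
{"name": "jog_arm", "arguments": {
  "deltas": [
    {"x": 0.1, "y": -0.2, "z": 2.5, "rx": 0, "ry": 0, "rz": 0, "gripper": 7.0},
    {"x": 0, "y": 0, "z": 2.5, "rx": 0, "ry": 0, "rz": 0, "gripper": 7.0},
    {"x": 0, "y": 0, "z": 2.3, "rx": 0, "ry": 0, "rz": 0, "gripper": 7.0},
    {"x": 0, "y": 0, "z": 0, "rx": 0, "ry": 0, "rz": 0, "gripper": 7.0},
    {"x": 0, "y": 0, "z": 0, "rx": 0, "ry": 0, "rz": 0, "gripper": 3.5},
    {"x": 0, "y": 0, "z": 0, "rx": 0, "ry": 0, "rz": 0, "gripper": 3.5},
    {"x": 0, "y": 0, "z": 0, "rx": 0, "ry": 0, "rz": 0, "gripper": 3.5},
    {"x": 0, "y": 0, "z": 0, "rx": 0, "ry": 0, "rz": 0, "gripper": 3.5}
  ],
  "squeeze": 50
}}

```text
time: 4.3
tool_pos: [0.4835, 0.0693, 0.1931]
tool_rot: [[1.0, -0.001, 0.002], [-0.001, -1.0, -0.0], [0.002, 0.0, -1.0]]
ft_force: [-3.0, -1.2, 13.0]
grip_width: 0.0383
finger_force: 48.6
```

Call:
{"name": "jog_arm", "arguments": {
  "deltas": [
    {"x": 0, "y": 0, "z": -2, "rx": 0, "ry": 0, "rz": 0, "gripper": 3.5},
    {"x": 0, "y": 0, "z": -4, "rx": 0, "ry": 0, "rz": 0, "gripper": 3.5},
    {"x": 0, "y": 0, "z": -3, "rx": 0, "ry": 0, "rz": 0, "gripper": 3.5},
    {"x": 0.6, "y": 4, "z": 0, "rx": 0, "ry": 0, "rz": 0, "gripper": 3.5},
    {"x": 0.6, "y": 5, "z": 0, "rx": 0, "ry": 0, "rz": 0, "gripper": 3.5},
    {"x": 0.6, "y": 5, "z": 0, "rx": 0, "ry": 0, "rz": 0, "gripper": 3.5},
    {"x": 0.6, "y": 5, "z": 0, "rx": 0, "ry": 0, "rz": 0, "gripper": 3.5},
    {"x": 0.7, "y": 3.7, "z": 0, "rx": 0, "ry": 0, "rz": 0, "gripper": 3.5},
    {"x": 0, "y": 0, "z": 0, "rx": 0, "ry": 0, "rz": 0, "gripper": 3.5}
  ]
}}

```text
time: 5.42
tool_pos: [0.5138, -0.1605, 0.2822]
tool_rot: [[1.0, -0.005, 0.001], [-0.005, -1.0, -0.001], [0.001, 0.001, -1.0]]
ft_force: [-0.8, 0.8, -2.0]
grip_width: 0.0382
finger_force: 51.5
```

Run:
```python
from h import *
s=snap('scene'); st=bot.read_state(); print(st['tool_pos'],st['grip_width'],st['finger_force'],st['joint_pos'])
c=proj('scene',[.53,-.17,.08])[0].astype(int)
cv2.imwrite('pics/a2.png',cv2.resize(s[c[1]-75:c[1]+75,c[0]-80:c[0]+80],None,fx=3,fy=3)[:,:,::-1])
```

```text
[ 0.51377033 -0.15856454  0.28213357] 0.037976549466408764 51.46559972316027 [ 26.12128833  24.67702692 -15.01282654 110.46972971   8.66097671
  45.90604756 -83.76327638]
```

View pics/a2.png

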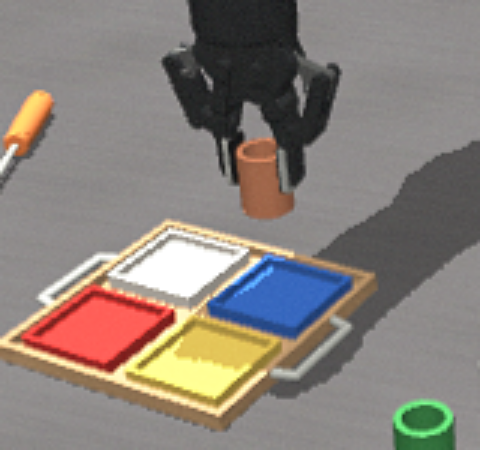

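The collar is held upright, about 9 cm above the bins and lined up with the blue one. Lowering.

Call:
{"name": "jog_arm", "arguments": {
  "deltas": [
    {"x": 0.1, "y": 0, "z": 3, "rx": 0, "ry": 0, "rz": 0, "gripper": 3.5},
    {"x": 0, "y": 0, "z": 3, "rx": 0, "ry": 0, "rz": 0, "gripper": 3.5},
    {"x": 0, "y": 0, "z": 1.5, "rx": 0, "ry": 0, "rz": 0, "gripper": 3.5},
    {"x": 0, "y": 0, "z": 0.4, "rx": 0, "ry": 0, "rz": 0, "gripper": 3.5},
    {"x": 0, "y": 0, "z": 0.1, "rx": 0, "ry": 0, "rz": 0, "gripper": 3.5},
    {"x": 0, "y": 0, "z": 0, "rx": 0, "ry": 0, "rz": 0, "gripper": 3.5}
  ]
}}

```text
time: 6.22
tool_pos: [0.5153, -0.1576, 0.2025]
tool_rot: [[1.0, -0.0, 0.001], [-0.0, -1.0, -0.0], [0.001, 0.0, -1.0]]
ft_force: [0.2, 0.3, -1.8]
grip_width: 0.038
finger_force: 51.4
```

Call:
{"name": "jog_arm", "arguments": {
  "deltas": [
    {"x": 0, "y": 0, "z": 0.1, "rx": 0, "ry": 0, "rz": 0, "gripper": 3.5},
    {"x": 0, "y": 0, "z": 0, "rx": 0, "ry": 0, "rz": 0, "gripper": 3.5}
  ]
}}

```text
time: 6.48
tool_pos: [0.5152, -0.1576, 0.2012]
tool_rot: [[1.0, -0.0, 0.001], [-0.0, -1.0, -0.0], [0.001, 0.0, -1.0]]
ft_force: [-1.6, 0.6, 4.8]
grip_width: 0.0384
finger_force: 52.2
```

Call:
{"name": "jog_arm", "arguments": {
  "deltas": [
    {"x": 0, "y": 0, "z": 0.1, "rx": 0, "ry": 0, "rz": 0, "gripper": 3.5},
    {"x": 0, "y": 0, "z": 0, "rx": 0, "ry": 0, "rz": 0, "gripper": 3.5}
  ]
}}

```text
time: 6.72
tool_pos: [0.5153, -0.1576, 0.2011]
tool_rot: [[1.0, -0.0, 0.001], [-0.0, -1.0, -0.001], [0.001, 0.001, -1.0]]
ft_force: [-8.3, 1.6, 27.4]
grip_width: 0.0384
finger_force: 54.8
```

Call:
{"name": "jog_arm", "arguments": {
  "deltas": [
    {"x": 0, "y": 0, "z": -0.1, "rx": 0, "ry": 0, "rz": 0, "gripper": 6.5},
    {"x": 0, "y": 0, "z": 0, "rx": 0, "ry": 0, "rz": 0, "gripper": 6.5},
    {"x": 0, "y": 0, "z": 0, "rx": 0, "ry": 0, "rz": 0, "gripper": 6.5},
    {"x": 0, "y": 0, "z": 0, "rx": 0, "ry": 0, "rz": 0, "gripper": 6.5},
    {"x": 0, "y": 0, "z": -1, "rx": 0, "ry": 0, "rz": 0, "gripper": 6.5},
    {"x": 0, "y": 0, "z": -3.5, "rx": 0, "ry": 0, "rz": 0, "gripper": 7},
    {"x": 0, "y": 0, "z": -3.5, "rx": 0, "ry": 0, "rz": 0, "gripper": 7},
    {"x": 0, "y": -3, "z": -1, "rx": 0, "ry": 0, "rz": 0, "gripper": 7},
    {"x": 0, "y": -5, "z": 0, "rx": 0, "ry": 0, "rz": 0, "gripper": 7}
  ]
}}

```text
time: 7.85
tool_pos: [0.5152, -0.0779, 0.2924]
tool_rot: [[1.0, -0.003, 0.002], [-0.003, -1.0, -0.001], [0.002, 0.001, -1.0]]
ft_force: [0.6, -0.0, -0.8]
grip_width: 0.0697
finger_force: 0.0
```

Call:
{"name": "jog_arm", "arguments": {
  "deltas": [
    {"x": 0, "y": -5.5, "z": 0, "rx": 0, "ry": 0, "rz": 0, "gripper": 7},
    {"x": 0, "y": -5.5, "z": 0, "rx": 0, "ry": 0, "rz": 0, "gripper": 7},
    {"x": 0, "y": -5.5, "z": 0, "rx": 0, "ry": 0, "rz": 0, "gripper": 7},
    {"x": 0, "y": -5.5, "z": 0, "rx": 0, "ry": 0, "rz": 0, "gripper": 7},
    {"x": 0, "y": -5.5, "z": 0, "rx": 0, "ry": 0, "rz": 0, "gripper": 7},
    {"x": 0, "y": -5.5, "z": 0, "rx": 0, "ry": 0, "rz": 0, "gripper": 7},
    {"x": -0.6, "y": -5, "z": 0, "rx": 0, "ry": 0, "rz": 0, "gripper": 7},
    {"x": -0.6, "y": -3, "z": 0, "rx": 0, "ry": 0, "rz": 0, "gripper": 7},
    {"x": 0, "y": 0, "z": 0, "rx": 0, "ry": 0, "rz": 0, "gripper": 7}
  ]
}}

```text
time: 8.98
tool_pos: [0.5019, 0.3349, 0.2913]
tool_rot: [[1.0, 0.004, -0.0], [0.004, -1.0, 0.001], [-0.0, -0.001, -1.0]]
ft_force: [0.3, 0.4, 0.3]
grip_width: 0.0699
finger_force: 0.0
```

Run:
```python
from h import *
s=snap('scene'); st=bot.read_state(); print(st['tool_pos'],st['grip_width'],st['finger_force'],st['joint_pos'])
c=proj('scene',[.50,.33,.08])[0].astype(int)
d=proj('scene',[.56,-.21,.02])[0].astype(int)
f=lambda c:cv2.resize(s[c[1]-65:c[1]+65,c[0]-65:c[0]+65],None,fx=3,fy=3)
cv2.imwrite('pics/a3.png',np.hstack([f(d),f(c)])[:,:,::-1])
```

```text
[0.50261454 0.33321117 0.29107767] 0.0698187077658196 0.0 [ -20.04160646   30.59512266  -21.64392277  100.54882786   13.86631204
   51.48081723 -137.54884838]
```

View pics/a3.png

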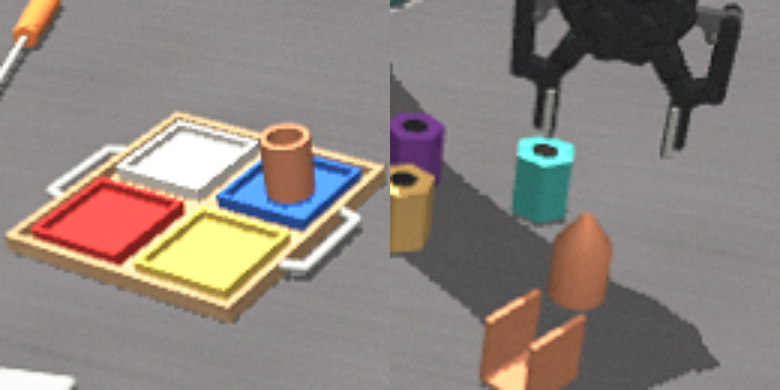

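The collar stands in the blue bin (pixel ~287,165); the open fingers straddle the cap (~580,260). Descend and grip.

Call:
{"name": "jog_arm", "arguments": {
  "deltas": [
    {"x": 0, "y": 0.1, "z": 3, "rx": 0, "ry": 0, "rz": 0, "gripper": 7.0},
    {"x": 0, "y": 0, "z": 3, "rx": 0, "ry": 0, "rz": 0, "gripper": 7.0},
    {"x": 0, "y": 0, "z": 3, "rx": 0, "ry": 0, "rz": 0, "gripper": 7.0},
    {"x": 0, "y": 0, "z": 1.3, "rx": 0, "ry": 0, "rz": 0, "gripper": 7.0},
    {"x": 0, "y": 0, "z": 0, "rx": 0, "ry": 0, "rz": 0, "gripper": 7.0},
    {"x": 0, "y": 0, "z": 0, "rx": 0, "ry": 0, "rz": 0, "gripper": 3.5},
    {"x": 0, "y": 0, "z": 0, "rx": 0, "ry": 0, "rz": 0, "gripper": 3.5},
    {"x": 0, "y": 0, "z": 0, "rx": 0, "ry": 0, "rz": 0, "gripper": 3.5},
    {"x": 0, "y": 0, "z": 0, "rx": 0, "ry": 0, "rz": 0, "gripper": 3.5}
  ],
  "squeeze": 50
}}

```text
time: 10.15
tool_pos: [0.5034, 0.3316, 0.1891]
tool_rot: [[1.0, -0.0, 0.001], [-0.0, -1.0, 0.001], [0.001, -0.001, -1.0]]
ft_force: [-2.8, -3.4, 11.7]
grip_width: 0.0384
finger_force: 49.1
```

Call:
{"name": "jog_arm", "arguments": {
  "deltas": [
    {"x": 0, "y": 0, "z": -2, "rx": 0, "ry": 0, "rz": 0, "gripper": 3.5},
    {"x": 0, "y": 0, "z": -4, "rx": 0, "ry": 0, "rz": 0, "gripper": 3.5},
    {"x": 0, "y": 0, "z": -4, "rx": 0, "ry": 0, "rz": 0, "gripper": 3.5},
    {"x": 0.5, "y": 3, "z": -1, "rx": 0, "ry": 0, "rz": 0, "gripper": 3.5},
    {"x": 0.8, "y": 5, "z": 0, "rx": 0, "ry": 0, "rz": 0, "gripper": 3.5},
    {"x": 0.8, "y": 5, "z": 0, "rx": 0, "ry": 0, "rz": 0, "gripper": 3.5},
    {"x": 0.8, "y": 5, "z": 0, "rx": 0, "ry": 0, "rz": 0, "gripper": 3.5},
    {"x": 0.8, "y": 5, "z": 0, "rx": 0, "ry": 0, "rz": 0, "gripper": 3.5},
    {"x": 0.8, "y": 5, "z": 0, "rx": 0, "ry": 0, "rz": 0, "gripper": 3.5},
    {"x": 0.8, "y": 5, "z": 0, "rx": 0, "ry": 0, "rz": 0, "gripper": 3.5}
  ]
}}

```text
time: 11.4
tool_pos: [0.5561, -0.0001, 0.2993]
tool_rot: [[1.0, 0.0, 0.002], [0.0, -1.0, 0.0], [0.002, -0.0, -1.0]]
ft_force: [0.0, 0.3, -1.3]
grip_width: 0.0388
finger_force: 50.8
```

Call:
{"name": "jog_arm", "arguments": {
  "deltas": [
    {"x": 0.8, "y": 5, "z": 0, "rx": 0, "ry": 0, "rz": 0, "gripper": 3.5},
    {"x": 0.8, "y": 5, "z": 0, "rx": 0, "ry": 0, "rz": 0, "gripper": 3.5},
    {"x": 0.8, "y": 5, "z": 0, "rx": 0, "ry": 0, "rz": 0, "gripper": 3.5},
    {"x": 0.8, "y": 5, "z": 0, "rx": 0, "ry": 0, "rz": 0, "gripper": 3.5},
    {"x": 0.8, "y": 4, "z": 0, "rx": 0, "ry": 0, "rz": 0, "gripper": 3.5},
    {"x": 0.5, "y": 3, "z": 0, "rx": 0, "ry": 0, "rz": 0, "gripper": 3.5},
    {"x": 0, "y": 0, "z": 0, "rx": 0, "ry": 0, "rz": 0, "gripper": 3.5}
  ]
}}

```text
time: 12.28
tool_pos: [0.6005, -0.2711, 0.2988]
tool_rot: [[1.0, -0.003, 0.001], [-0.003, -1.0, -0.001], [0.001, 0.001, -1.0]]
ft_force: [-0.8, 0.3, -1.5]
grip_width: 0.0385
finger_force: 50.8
```

Run:
```python
from h import *
s=snap('scene'); st=bot.read_state(); print(st['tool_pos'],st['grip_width'],st['finger_force'],st['joint_pos'])
d=proj('scene',[.56,-.21,.05])[0].astype(int)
f=lambda c:cv2.resize(s[c[1]-65:c[1]+65,c[0]-65:c[0]+65],None,fx=3,fy=3)
cv2.imwrite('pics/a4.png',f(d)[:,:,::-1])
```

```text
[ 0.60075037 -0.26924967  0.29873062] 0.03877974489540845 50.848536947742105 [ 31.66776636  34.18241147 -14.35684574  91.95597482   9.76945764
  55.05520207 -76.00028731]
```

View pics/a4.png

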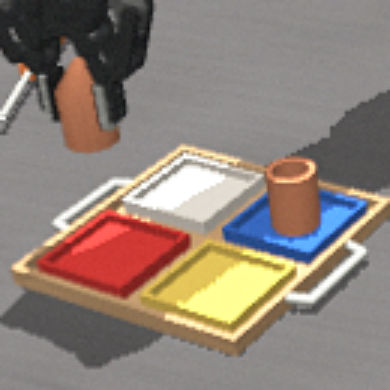

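The cap is held upright above the caddy. Lowering to the red bin floor.

Call:
{"name": "jog_arm", "arguments": {
  "deltas": [
    {"x": 0.1, "y": 0, "z": 3, "rx": 0, "ry": 0, "rz": 0, "gripper": 3.5},
    {"x": 0, "y": 0, "z": 3, "rx": 0, "ry": 0, "rz": 0, "gripper": 3.5},
    {"x": 0, "y": 0, "z": 2.5, "rx": 0, "ry": 0, "rz": 0, "gripper": 3.5},
    {"x": 0, "y": 0, "z": 1.2, "rx": 0, "ry": 0, "rz": 0, "gripper": 3.5},
    {"x": 0, "y": 0, "z": 0.2, "rx": 0, "ry": 0, "rz": 0, "gripper": 3.5},
    {"x": 0, "y": 0, "z": 0, "rx": 0, "ry": 0, "rz": 0, "gripper": 3.5}
  ]
}}

```text
time: 13.08
tool_pos: [0.6023, -0.2684, 0.1997]
tool_rot: [[1.0, 0.0, 0.001], [0.0, -1.0, -0.0], [0.001, 0.0, -1.0]]
ft_force: [-0.2, 0.4, -1.6]
grip_width: 0.0388
finger_force: 50.8
```

Call:
{"name": "jog_arm", "arguments": {
  "deltas": [
    {"x": 0, "y": 0, "z": 0.1, "rx": 0, "ry": 0, "rz": 0, "gripper": 3.5},
    {"x": 0, "y": 0, "z": 0, "rx": 0, "ry": 0, "rz": 0, "gripper": 3.5}
  ]
}}

```text
time: 13.32
tool_pos: [0.602, -0.2686, 0.1981]
tool_rot: [[1.0, -0.0, 0.001], [-0.0, -1.0, -0.0], [0.001, 0.0, -1.0]]
ft_force: [0.9, -0.8, -1.8]
grip_width: 0.0385
finger_force: 50.8
```

Call:
{"name": "jog_arm", "arguments": {
  "deltas": [
    {"x": 0, "y": 0, "z": 0.1, "rx": 0, "ry": 0, "rz": 0, "gripper": 3.5},
    {"x": 0, "y": 0, "z": 0, "rx": 0, "ry": 0, "rz": 0, "gripper": 3.5}
  ]
}}

```text
time: 13.58
tool_pos: [0.6021, -0.2686, 0.1972]
tool_rot: [[1.0, -0.0, 0.0], [-0.0, -1.0, -0.0], [0.0, 0.0, -1.0]]
ft_force: [-3.3, 1.4, 5.8]
grip_width: 0.0387
finger_force: 51.6
```

Call:
{"name": "jog_arm", "arguments": {
  "deltas": [
    {"x": 0, "y": 0, "z": 0, "rx": 0, "ry": 0, "rz": 0, "gripper": 6.5},
    {"x": 0, "y": 0, "z": 0, "rx": 0, "ry": 0, "rz": 0, "gripper": 6.5},
    {"x": 0, "y": 0, "z": 0, "rx": 0, "ry": 0, "rz": 0, "gripper": 6.5},
    {"x": 0, "y": 0, "z": 0, "rx": 0, "ry": 0, "rz": 0, "gripper": 6.5},
    {"x": 0, "y": 0, "z": -1, "rx": 0, "ry": 0, "rz": 0, "gripper": 6.5},
    {"x": 0, "y": 0, "z": -4, "rx": 0, "ry": 0, "rz": 0, "gripper": 7},
    {"x": 0, "y": 0, "z": -4, "rx": 0, "ry": 0, "rz": 0, "gripper": 7},
    {"x": 0, "y": -3, "z": -1, "rx": 0, "ry": 0, "rz": 0, "gripper": 7},
    {"x": 0, "y": -5.5, "z": 0, "rx": 0, "ry": 0, "rz": 0, "gripper": 7}
  ]
}}

```text
time: 14.7
tool_pos: [0.6019, -0.1845, 0.2985]
tool_rot: [[1.0, -0.004, 0.002], [-0.004, -1.0, -0.002], [0.002, 0.002, -1.0]]
ft_force: [1.2, 1.0, -0.6]
grip_width: 0.07
finger_force: 0.0
```

Call:
{"name": "jog_arm", "arguments": {
  "deltas": [
    {"x": 0, "y": -5.5, "z": 0, "rx": 0, "ry": 0, "rz": 0, "gripper": 7},
    {"x": 0, "y": -5.5, "z": 0, "rx": 0, "ry": 0, "rz": 0, "gripper": 7},
    {"x": 0, "y": -5.5, "z": 0, "rx": 0, "ry": 0, "rz": 0, "gripper": 7},
    {"x": 0, "y": -5.5, "z": 0, "rx": 0, "ry": 0, "rz": 0, "gripper": 7},
    {"x": 0, "y": -5.5, "z": 0, "rx": 0, "ry": 0, "rz": 0, "gripper": 7},
    {"x": 0, "y": -5.5, "z": 0, "rx": 0, "ry": 0, "rz": 0, "gripper": 7},
    {"x": -0.2, "y": -4.2, "z": 0, "rx": 0, "ry": 0, "rz": 0, "gripper": 7},
    {"x": 0, "y": 0, "z": 0, "rx": 0, "ry": 0, "rz": -0.02, "gripper": 7},
    {"x": 0, "y": 0, "z": 0, "rx": 0, "ry": 0, "rz": 0, "gripper": 7}
  ]
}}

```text
time: 15.82
tool_pos: [0.6002, 0.1878, 0.2971]
tool_rot: [[1.0, 0.02, 0.0], [0.02, -1.0, -0.0], [0.0, 0.0, -1.0]]
ft_force: [0.2, -0.2, -0.1]
grip_width: 0.0699
finger_force: 0.0
```

Run:
```python
from h import *
s=snap('scene'); st=bot.read_state(); print(st['tool_pos'],st['tool_rot'][0],st['grip_width'],st['joint_pos'])
c=proj('scene',[.60,.19,.08])[0].astype(int)
d=proj('scene',[.56,-.21,.02])[0].astype(int)
f=lambda c:cv2.resize(s[c[1]-65:c[1]+65,c[0]-65:c[0]+65],None,fx=3,fy=3)
cv2.imwrite('pics/a5.png',np.hstack([f(d),f(c)])[:,:,::-1])
```

```text
[0.60032303 0.18719557 0.29698496] [9.99833737e-01 1.82323678e-02 2.81698856e-04] 0.06990525696669461 [  -6.10844363   32.13832483  -19.02827578   96.50633847   12.51134616
   53.44485369 -118.87145189]
```

View pics/a5.png

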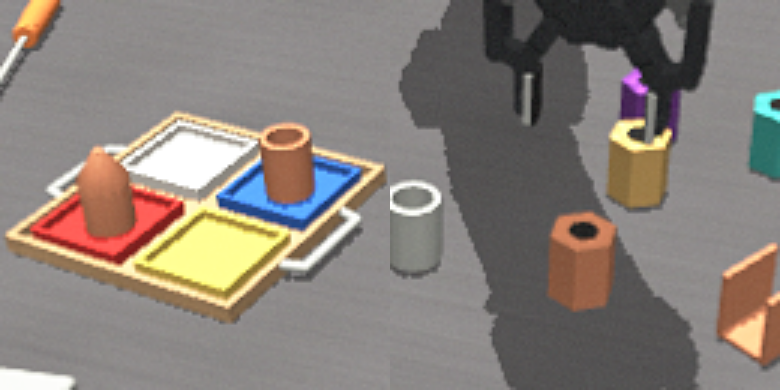

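The cap stands in the red bin (~105,195); the fingers are astride the copper hub (~582,260). Descend and grip.

Call:
{"name": "jog_arm", "arguments": {
  "deltas": [
    {"x": 0.1, "y": -0.1, "z": 3, "rx": 0, "ry": 0, "rz": 0, "gripper": 7.0},
    {"x": 0, "y": 0, "z": 3, "rx": 0, "ry": 0, "rz": 0, "gripper": 7.0},
    {"x": 0, "y": 0, "z": 3, "rx": 0, "ry": 0, "rz": 0, "gripper": 7.0},
    {"x": 0, "y": 0, "z": 1.5, "rx": 0, "ry": 0, "rz": 0, "gripper": 7.0},
    {"x": 0, "y": 0, "z": 0, "rx": 0, "ry": 0, "rz": 0, "gripper": 7.0},
    {"x": 0, "y": 0, "z": 0, "rx": 0, "ry": 0, "rz": 0, "gripper": 3.5},
    {"x": 0, "y": 0, "z": 0, "rx": 0, "ry": 0, "rz": 0, "gripper": 3.5},
    {"x": 0, "y": 0, "z": 0, "rx": 0, "ry": 0, "rz": 0, "gripper": 3.5},
    {"x": 0, "y": 0, "z": 0, "rx": 0, "ry": 0, "rz": 0, "gripper": 3.5}
  ],
  "squeeze": 70
}}

```text
time: 17.0
tool_pos: [0.6016, 0.1894, 0.1931]
tool_rot: [[1.0, 0.02, 0.002], [0.02, -1.0, 0.0], [0.002, -0.0, -1.0]]
ft_force: [-0.1, -2.3, 7.3]
grip_width: 0.0388
finger_force: 71.3
```

Call:
{"name": "jog_arm", "arguments": {
  "deltas": [
    {"x": 0, "y": 0, "z": -2, "rx": 0, "ry": 0, "rz": 0, "gripper": 3.5},
    {"x": 0, "y": 0, "z": -4, "rx": 0, "ry": 0, "rz": 0, "gripper": 3.5},
    {"x": 0, "y": 0, "z": -4, "rx": 0, "ry": 0, "rz": 0.02, "gripper": 3.5},
    {"x": 0, "y": 4, "z": 0, "rx": 0, "ry": 0, "rz": 0, "gripper": 3.5},
    {"x": 0.2, "y": 5, "z": 0, "rx": 0, "ry": 0, "rz": 0, "gripper": 3.5},
    {"x": 0.2, "y": 5, "z": 0, "rx": 0, "ry": 0, "rz": 0, "gripper": 3.5},
    {"x": 0.2, "y": 5, "z": 0, "rx": 0, "ry": 0, "rz": 0, "gripper": 3.5},
    {"x": 0.2, "y": 5, "z": 0, "rx": 0, "ry": 0, "rz": 0, "gripper": 3.5},
    {"x": 0.2, "y": 5, "z": 0, "rx": 0, "ry": 0, "rz": 0, "gripper": 3.5},
    {"x": 0.2, "y": 4, "z": 0, "rx": 0, "ry": 0, "rz": 0, "gripper": 3.5}
  ]
}}

```text
time: 18.25
tool_pos: [0.6127, -0.1428, 0.2933]
tool_rot: [[1.0, -0.001, 0.001], [-0.001, -1.0, -0.0], [0.001, 0.0, -1.0]]
ft_force: [-0.7, 0.9, -3.6]
grip_width: 0.0391
finger_force: 71.2
```

Call:
{"name": "jog_arm", "arguments": {
  "deltas": [
    {"x": 0, "y": 3, "z": 0, "rx": 0, "ry": 0, "rz": 0, "gripper": 3.5},
    {"x": 0, "y": 0, "z": 0, "rx": 0, "ry": 0, "rz": 0, "gripper": 3.5}
  ]
}}

```text
time: 18.5
tool_pos: [0.6125, -0.1734, 0.293]
tool_rot: [[1.0, -0.004, 0.001], [-0.004, -1.0, -0.001], [0.001, 0.001, -1.0]]
ft_force: [-0.3, 0.1, -3.1]
grip_width: 0.0391
finger_force: 71.1
```

Run:
```python
from h import *
s=snap('scene'); st=bot.read_state(); print(st['tool_pos'],st['grip_width'],st['finger_force'])
d=proj('scene',[.56,-.21,.05])[0].astype(int)
f=lambda c:cv2.resize(s[c[1]-65:c[1]+65,c[0]-65:c[0]+65],None,fx=3,fy=3)
cv2.imwrite('pics/a6.png',f(d)[:,:,::-1])
```

```text
[ 0.61274314 -0.17146433  0.29289544] 0.03893844025576602 71.12203298136592
```

View pics/a6.png

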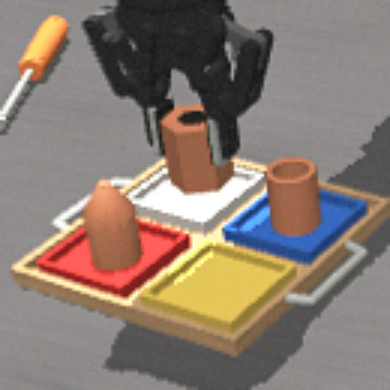

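The hub is held level above the yellow bin. Lowering.

Call:
{"name": "jog_arm", "arguments": {
  "deltas": [
    {"x": 0.2, "y": 0, "z": 3, "rx": 0, "ry": 0, "rz": 0, "gripper": 3.5},
    {"x": 0, "y": 0, "z": 3, "rx": 0, "ry": 0, "rz": 0, "gripper": 3.5},
    {"x": 0, "y": 0, "z": 2, "rx": 0, "ry": 0, "rz": 0, "gripper": 3.5},
    {"x": 0, "y": 0, "z": 0.9, "rx": 0, "ry": 0, "rz": 0, "gripper": 3.5},
    {"x": 0, "y": 0, "z": 0.1, "rx": 0, "ry": 0, "rz": 0, "gripper": 3.5},
    {"x": 0, "y": 0, "z": 0.1, "rx": 0, "ry": 0, "rz": 0, "gripper": 3.5},
    {"x": 0, "y": 0, "z": 0, "rx": 0, "ry": 0, "rz": 0, "gripper": 3.5}
  ]
}}

```text
time: 19.42
tool_pos: [0.6152, -0.1706, 0.2013]
tool_rot: [[1.0, -0.0, 0.001], [-0.0, -1.0, -0.0], [0.001, 0.0, -1.0]]
ft_force: [1.2, 0.1, -3.1]
grip_width: 0.0388
finger_force: 71.1
```

Call:
{"name": "jog_arm", "arguments": {
  "deltas": [
    {"x": 0, "y": 0, "z": 0.1, "rx": 0, "ry": 0, "rz": 0, "gripper": 3.5},
    {"x": 0, "y": 0, "z": 0, "rx": 0, "ry": 0, "rz": 0, "gripper": 3.5}
  ]
}}

```text
time: 19.68
tool_pos: [0.6152, -0.1706, 0.2012]
tool_rot: [[1.0, -0.0, 0.001], [-0.0, -1.0, -0.0], [0.001, 0.0, -1.0]]
ft_force: [-7.3, 2.0, 14.5]
grip_width: 0.0391
finger_force: 73.4
```

Call:
{"name": "jog_arm", "arguments": {
  "deltas": [
    {"x": 0, "y": 0, "z": -0.1, "rx": 0, "ry": 0, "rz": 0, "gripper": 6.5},
    {"x": 0, "y": 0, "z": 0, "rx": 0, "ry": 0, "rz": 0, "gripper": 6.5},
    {"x": 0, "y": 0, "z": 0, "rx": 0, "ry": 0, "rz": 0, "gripper": 6.5},
    {"x": 0, "y": 0, "z": 0, "rx": 0, "ry": 0, "rz": 0, "gripper": 6.5},
    {"x": 0, "y": 0, "z": -1, "rx": 0, "ry": 0, "rz": 0, "gripper": 6.5},
    {"x": 0, "y": 0, "z": -4, "rx": 0, "ry": 0, "rz": 0, "gripper": 7},
    {"x": 0, "y": 0, "z": -4, "rx": 0, "ry": 0, "rz": 0, "gripper": 7},
    {"x": 0, "y": -4, "z": 0, "rx": 0, "ry": 0, "rz": 0, "gripper": 7},
    {"x": 0, "y": -5.5, "z": 0, "rx": 0, "ry": 0, "rz": 0, "gripper": 7},
    {"x": 0, "y": -5.5, "z": 0, "rx": 0, "ry": 0, "rz": 0, "gripper": 7}
  ]
}}

```text
time: 20.92
tool_pos: [0.6148, -0.0191, 0.2916]
tool_rot: [[1.0, -0.001, 0.001], [-0.001, -1.0, -0.0], [0.001, 0.0, -1.0]]
ft_force: [2.0, 0.6, -0.4]
grip_width: 0.0696
finger_force: 0.0
```

Call:
{"name": "jog_arm", "arguments": {
  "deltas": [
    {"x": -0.2, "y": -5.5, "z": 0, "rx": 0, "ry": 0, "rz": 0, "gripper": 7},
    {"x": -0.2, "y": -5.5, "z": 0, "rx": 0, "ry": 0, "rz": 0, "gripper": 7},
    {"x": -0.2, "y": -5.5, "z": 0, "rx": 0, "ry": 0, "rz": 0, "gripper": 7},
    {"x": -0.2, "y": -5.5, "z": 0, "rx": 0, "ry": 0, "rz": 0, "gripper": 7},
    {"x": -0.1, "y": -5.5, "z": 0, "rx": 0, "ry": 0, "rz": 0, "gripper": 7},
    {"x": 0, "y": -6, "z": 0, "rx": 0, "ry": 0, "rz": 0, "gripper": 7},
    {"x": 0, "y": 0, "z": 0, "rx": 0, "ry": 0, "rz": 0.18, "gripper": 7},
    {"x": 0, "y": 0, "z": 0, "rx": 0, "ry": 0, "rz": 0.18, "gripper": 7},
    {"x": 0, "y": 0, "z": 0, "rx": 0, "ry": 0, "rz": 0.18, "gripper": 7},
    {"x": 0, "y": 0, "z": 0, "rx": 0, "ry": 0, "rz": 0, "gripper": 7}
  ]
}}

```text
time: 22.18
tool_pos: [0.6059, 0.3147, 0.2914]
tool_rot: [[0.858, -0.513, 0.001], [-0.513, -0.858, 0.0], [0.0, -0.0, -1.0]]
ft_force: [0.2, -0.2, 0.5]
grip_width: 0.0696
finger_force: 0.0
```

Run:
```python
from h import *
s=snap('scene'); st=bot.read_state(); print(st['tool_pos'],st['grip_width'],st['joint_pos'])
R=np.array(st['tool_rot']); print(np.degrees(np.arctan2(R[1,0],R[0,0])),'tool-frame delta cm',R.T@(np.array([.606,.314,.19])-st['tool_pos'])*100)
c=proj('scene',[.60,.31,.08])[0].astype(int)
d=proj('scene',[.56,-.21,.02])[0].astype(int)
f=lambda c:cv2.resize(s[c[1]-65:c[1]+65,c[0]-65:c[0]+65],None,fx=3,fy=3)
cv2.imwrite('pics/a7.png',np.hstack([f(d),f(c)])[:,:,::-1])
```

```text
[0.60594273 0.31466933 0.29123999] 0.06957160070569716 [ -21.86459068   36.73400168  -11.89426999   88.29079252    8.57768769
   55.84475527 -156.98523252]
-30.70177548342578 tool-frame delta cm [ 0.03570008  0.0577297  10.12399481]
```

View pics/a7.png

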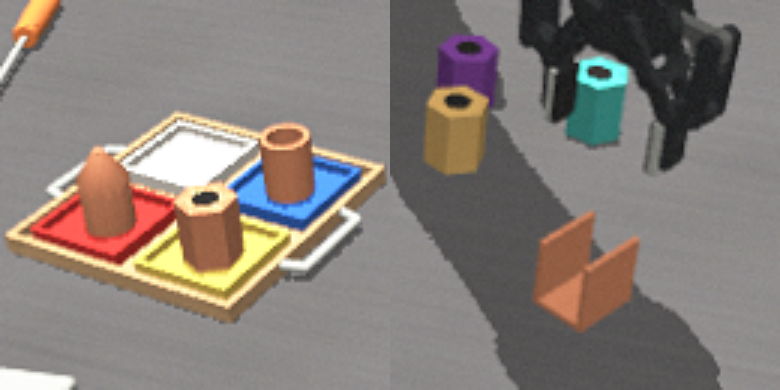

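The hub stands in the yellow bin (~208,228); the gripper is aligned across the bracket walls (~585,272). Descend, watching joint 7 (-157 of -161.8).

Call:
{"name": "jog_arm", "arguments": {
  "deltas": [
    {"x": 0, "y": 0, "z": 2.5, "rx": 0, "ry": 0, "rz": 0, "gripper": 7.0},
    {"x": 0, "y": 0, "z": 2.5, "rx": 0, "ry": 0, "rz": 0, "gripper": 7.0},
    {"x": 0, "y": 0, "z": 0, "rx": 0, "ry": 0, "rz": 0, "gripper": 7.0}
  ],
  "squeeze": 45
}}

```text
time: 22.6
tool_pos: [0.6056, 0.3141, 0.2393]
tool_rot: [[0.859, -0.511, -0.003], [-0.511, -0.859, -0.001], [-0.002, 0.002, -1.0]]
ft_force: [0.9, -0.6, -0.1]
grip_width: 0.07
finger_force: 0.0
```

```bash
python3 -c "
from h import *
st=bot.read_state(); print(st['tool_pos'],st['joint_pos'])"
```

```text
[0.60562115 0.31407227 0.23926977] [ -22.35264035   40.27058862  -11.11964451   89.72800098    9.19283234
   51.06887546 -157.46358333]
```

Call:
{"name": "jog_arm", "arguments": {
  "deltas": [
    {"x": 0, "y": 0, "z": 2.5, "rx": 0, "ry": 0, "rz": 0, "gripper": 7.0},
    {"x": 0, "y": 0, "z": 2.3, "rx": 0, "ry": 0, "rz": 0, "gripper": 7.0},
    {"x": 0, "y": 0, "z": 0, "rx": 0, "ry": 0, "rz": 0, "gripper": 7.0},
    {"x": 0, "y": 0, "z": 0, "rx": 0, "ry": 0, "rz": 0, "gripper": 3.5},
    {"x": 0, "y": 0, "z": 0, "rx": 0, "ry": 0, "rz": 0, "gripper": 3.5},
    {"x": 0, "y": 0, "z": 0, "rx": 0, "ry": 0, "rz": 0, "gripper": 3.5},
    {"x": 0, "y": 0, "z": 0, "rx": 0, "ry": 0, "rz": 0, "gripper": 3.5}
  ]
}}

```text
time: 23.48
tool_pos: [0.6064, 0.3146, 0.1939]
tool_rot: [[0.858, -0.514, 0.001], [-0.514, -0.858, 0.001], [0.001, -0.001, -1.0]]
ft_force: [-0.6, -1.0, 6.1]
grip_width: 0.0394
finger_force: 46.4
```

Call:
{"name": "jog_arm", "arguments": {
  "deltas": [
    {"x": 0, "y": 0, "z": -2, "rx": 0, "ry": 0, "rz": 0, "gripper": 3.5},
    {"x": 0, "y": 0, "z": -4, "rx": 0, "ry": 0, "rz": 0, "gripper": 3.5},
    {"x": 0, "y": 0, "z": -4, "rx": 0, "ry": 0, "rz": 0, "gripper": 3.5},
    {"x": 0, "y": 0, "z": 0, "rx": 0, "ry": 0, "rz": -0.14, "gripper": 3.5},
    {"x": 0, "y": 0, "z": 0, "rx": 0, "ry": 0, "rz": -0.14, "gripper": 3.5},
    {"x": 0, "y": 0, "z": 0, "rx": 0, "ry": 0, "rz": -0.14, "gripper": 3.5},
    {"x": 0, "y": 4, "z": 0, "rx": 0, "ry": 0, "rz": 0, "gripper": 3.5},
    {"x": -0.4, "y": 5, "z": 0, "rx": 0, "ry": 0, "rz": 0, "gripper": 3.5},
    {"x": -0.4, "y": 5, "z": 0, "rx": 0, "ry": 0, "rz": 0, "gripper": 3.5},
    {"x": -0.4, "y": 5, "z": 0, "rx": 0, "ry": 0, "rz": 0, "gripper": 3.5}
  ]
}}

```text
time: 24.72
tool_pos: [0.5709, 0.1257, 0.2942]
tool_rot: [[0.993, -0.12, 0.001], [-0.12, -0.993, -0.0], [0.001, -0.0, -1.0]]
ft_force: [0.7, -0.8, -1.6]
grip_width: 0.0391
finger_force: 45.9
```

Call:
{"name": "jog_arm", "arguments": {
  "deltas": [
    {"x": -0.4, "y": 5, "z": 0, "rx": 0, "ry": 0, "rz": 0, "gripper": 3.5},
    {"x": -0.4, "y": 5, "z": 0, "rx": 0, "ry": 0, "rz": 0, "gripper": 3.5},
    {"x": -0.4, "y": 5, "z": 0, "rx": 0, "ry": 0, "rz": 0, "gripper": 3.5},
    {"x": -0.4, "y": 5, "z": 0, "rx": 0, "ry": 0, "rz": 0, "gripper": 3.5},
    {"x": -0.4, "y": 5, "z": 0, "rx": 0, "ry": 0, "rz": 0, "gripper": 3.5},
    {"x": 0, "y": 5, "z": 0, "rx": 0, "ry": 0, "rz": 0, "gripper": 3.5},
    {"x": 0, "y": 5, "z": 0, "rx": 0, "ry": 0, "rz": 0, "gripper": 3.5},
    {"x": 0, "y": 4, "z": 0, "rx": 0, "ry": 0, "rz": 0, "gripper": 3.5},
    {"x": 0, "y": 0, "z": 0, "rx": 0, "ry": 0, "rz": 0, "gripper": 3.5}
  ]
}}

```text
time: 25.85
tool_pos: [0.5038, -0.2607, 0.2939]
tool_rot: [[0.992, -0.125, 0.001], [-0.125, -0.992, -0.002], [0.001, 0.002, -1.0]]
ft_force: [0.3, 1.0, -1.5]
grip_width: 0.0392
finger_force: 46.0
```

Run:
```python
from h import *
s=snap('scene'); st=bot.read_state(); print(st['tool_pos'],st['grip_width'],st['finger_force'],st['joint_pos'])
R=np.array(st['tool_rot']); print(np.degrees(np.arctan2(R[1,0],R[0,0])),'tool-frame delta cm',R.T@(np.array([.506,-.260,.202])-st['tool_pos'])*100)
d=proj('scene',[.56,-.21,.05])[0].astype(int)
f=lambda c:cv2.resize(s[c[1]-65:c[1]+65,c[0]-65:c[0]+65],None,fx=3,fy=3)
cv2.imwrite('pics/a8.png',f(d)[:,:,::-1])
```

```text
[ 0.50442755 -0.2585777   0.29375558] 0.039177883701960736 46.03216052055359 [ 33.06139276  25.97091437 -11.35806455 106.05686964   6.6261855
  48.54665059 -78.57830272]
-7.010571032367652 tool-frame delta cm [0.1648876  0.11723617 9.17577688]
```

View pics/a8.png

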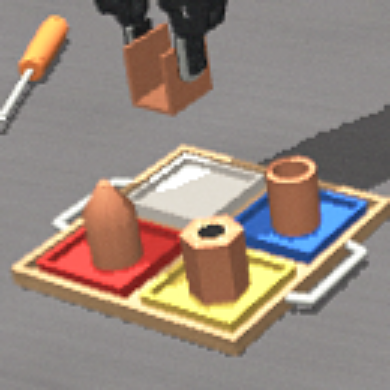

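The bracket is held upright and square to the bins above the white one. Lowering.

Call:
{"name": "jog_arm", "arguments": {
  "deltas": [
    {"x": 0.2, "y": 0.1, "z": 3, "rx": 0, "ry": 0, "rz": 0, "gripper": 3.5},
    {"x": 0, "y": 0, "z": 3, "rx": 0, "ry": 0, "rz": 0, "gripper": 3.5},
    {"x": 0, "y": 0, "z": 2, "rx": 0, "ry": 0, "rz": 0, "gripper": 3.5},
    {"x": 0, "y": 0, "z": 1, "rx": 0, "ry": 0, "rz": 0, "gripper": 3.5},
    {"x": 0, "y": 0, "z": 0.1, "rx": 0, "ry": 0, "rz": 0, "gripper": 3.5},
    {"x": 0, "y": 0, "z": 0.1, "rx": 0, "ry": 0, "rz": 0, "gripper": 3.5},
    {"x": 0, "y": 0, "z": 0, "rx": 0, "ry": 0, "rz": 0, "gripper": 3.5}
  ]
}}

```text
time: 26.78
tool_pos: [0.507, -0.2585, 0.2017]
tool_rot: [[0.993, -0.119, 0.001], [-0.119, -0.993, -0.0], [0.001, 0.0, -1.0]]
ft_force: [-0.9, 2.4, 4.7]
grip_width: 0.0392
finger_force: 46.9
```

Contact at the expected height: release and retreat upward.

Call:
{"name": "jog_arm", "arguments": {
  "deltas": [
    {"x": 0, "y": 0, "z": 0, "rx": 0, "ry": 0, "rz": 0, "gripper": 6.5},
    {"x": 0, "y": 0, "z": 0, "rx": 0, "ry": 0, "rz": 0, "gripper": 6.5},
    {"x": 0, "y": 0, "z": 0, "rx": 0, "ry": 0, "rz": 0, "gripper": 6.5},
    {"x": 0, "y": 0, "z": 0, "rx": 0, "ry": 0, "rz": 0, "gripper": 6.5},
    {"x": 0, "y": 0, "z": -1, "rx": 0, "ry": 0, "rz": 0, "gripper": 6.5},
    {"x": 0, "y": 0, "z": -4, "rx": 0, "ry": 0, "rz": 0, "gripper": 6.5},
    {"x": 0, "y": 0, "z": -4, "rx": 0, "ry": 0, "rz": 0, "gripper": 6.5},
    {"x": 0, "y": 0, "z": -4, "rx": 0, "ry": 0, "rz": 0, "gripper": 6.5},
    {"x": 0, "y": 0, "z": -4, "rx": 0, "ry": 0, "rz": 0, "gripper": 6.5},
    {"x": 0, "y": 0, "z": 0, "rx": 0, "ry": 0, "rz": 0, "gripper": 6.5}
  ]
}}

```text
time: 28.02
tool_pos: [0.507, -0.2589, 0.3743]
tool_rot: [[0.993, -0.12, 0.005], [-0.12, -0.993, -0.003], [0.005, 0.002, -1.0]]
ft_force: [-0.1, 0.3, -0.6]
grip_width: 0.0652
finger_force: 0.0
```

Call:
{"name": "jog_arm", "arguments": {
  "deltas": [
    {"x": 0, "y": 4, "z": -2, "rx": 0, "ry": 0, "rz": 0, "gripper": 6.5},
    {"x": 0, "y": 5, "z": 0, "rx": 0, "ry": 0, "rz": 0, "gripper": 6.5},
    {"x": 0, "y": 5, "z": 0, "rx": 0, "ry": 0, "rz": 0, "gripper": 6.5},
    {"x": 0, "y": 5, "z": 0, "rx": 0, "ry": 0, "rz": 0, "gripper": 6.5},
    {"x": 0, "y": 0, "z": 0, "rx": 0, "ry": 0, "rz": 0, "gripper": 6.5},
    {"x": 0, "y": 0, "z": 0, "rx": 0, "ry": 0, "rz": 0, "gripper": 6.5}
  ]
}}

```text
time: 28.78
tool_pos: [0.4839, -0.4469, 0.3901]
tool_rot: [[0.993, -0.12, -0.0], [-0.12, -0.993, 0.001], [-0.001, -0.001, -1.0]]
ft_force: [-0.1, 0.8, -0.1]
grip_width: 0.0654
finger_force: 0.0
```

Run:
```python
from h import *
t=snap('top'); s=snap('scene')
d=proj('scene',[.56,-.21,.03])[0].astype(int)
a=cv2.resize(s[d[1]-60:d[1]+60,d[0]-60:d[0]+60],(390,390)); b=cv2.resize(t[120:290,150:450],(400,226)); b=np.vstack([b,np.zeros((164,400,3),np.uint8)])
cv2.imwrite('pics/a9.png',np.hstack([a,b])[:,:,::-1])
```

```text
(no output)
```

View pics/a9.png

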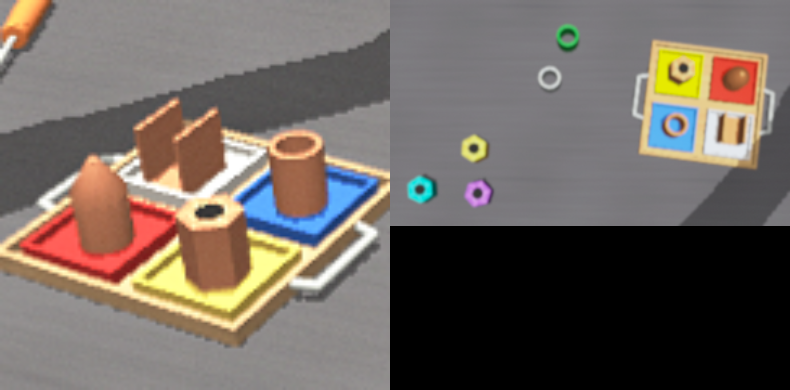

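All four copper parts stand upright in their own bins, and the steel, brass and coloured look-alikes are where they were. Handing in.

```bash
python3 -c "
from rig import bot
print(bot.finish_job())"
```

```text
the job is handed in; nothing more can be done
None
```

The job is handed in: the final pictures show all four copper parts upright in their own bins (collar blue, cap red, hub yellow, bracket white), with the steel collar, brass hub and coloured look-alikes left where they stood, at about 29 s of the 106 s.

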